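# Sweep the ring cutters into the crumb tray

## Robot

A 6-joint arm with a two-finger parallel gripper is mounted at the origin on a cart in front of the work surface, level with it; the furniture and walls round the work are solid. World frame = base frame: x ahead of the robot, y to its left, z up, the work surface at z = 0. Lengths are in m, angles in degrees, forces in N, time in s.
With the tool pointing down it reaches from about 0.35 to 0.875 m from the base axis. Payload 4.2 kg.
Tool frame: the origin (TCP) lies between the finger pads; the fingertips stand 17 mm ahead of it and the grasp point (between the pads) lies 2 mm behind it; z points along the fingers, y is the direction in which the jaws open and shut (so a half turn about z gives the same grasp; the last joint's range is limited). The gripper opens to 87 mm and grips with 3 to 60 N. Pads are 19 mm wide; open, the fingers measure 117 mm over their backs; the gripper's body (75 mm by 190 mm) begins 51 mm behind the grasp point.
Start: joints at [-61.272, 22.042, 0.453, 0, -68.411, -14.817], TCP at [0.15, -0.607, 0.24] pointing down, gripper open.
Joint ranges: [-179.83, 179.83], [-69.29, 118.12], [-61.27, 80.66], [-181.25, 117.63], [-171.15, -9.14], [-177.46, 177.46]. Speed limits (degrees/s): [159.86, 159.86, 180, 180, 180, 180].

## Interface

Orientations are given as a 3x3 rotation matrix whose columns are the frame's x, y, z axes.
In Python, from station import r gives the robot as it stands.
- The arm moves only by the shell command python3 -m creep 'ROWS'. ROWS is JSON, a list of rows, each a list of 7 numbers: the opening, from 0 (shut) to 1 (fully open), then the shift along the tool's x, y, z scaled (see below), then the turn, a rotation vector about the tool's x, y, z scaled (see below). A call has 1 to 5 rows; each row is the pose to reach, as a shift and turn from the pose measured when the call began, along the tool's axes at that moment, turning the shorter way round; what a row does not reach only later rows make up. The controller multiplies each number of a shift by 300 mm and each number of a turn by 180 degrees. A row lasts 1/12 s, in which the tool goes at most 41.7 mm and 7.16 degrees, less where a joint would pass 70% of its speed; a pose out of reach is approached as far as the arm can. A call with a number of a shift or a turn outside -1 to 1 is refused whole. A call with a gripper value outside its range is refused whole. The fingers move at their own pace and stop on an object; the grip force is fixed at half the most. Time passes only in rows, so rows that repeat a pose let the fingers close. It gives the time, the measured TCP pose, the force and the opening at its end, in the units of the state.
- r.sense(): the state, without advancing time (a new reading comes with each control period).
- r.capture(name): name is "side" or "top" or "wrist"; returns the picture (384x512x3 uint8, blue, green, red); there is no depth.
- r.camera_model(name): a dict with "mtx" (3x3 intrinsics, pixels), "R" (3x3) and "t" (3): a world point X has camera coordinates R X + t; the wrist camera has in their place "mount" (4x4, takes a point from camera to tool coordinates, whose origin is the TCP and whose axes are the flange's). Camera axes: x right, y down, z forward; pixel columns grow to the right and rows downward; lengths in m; the calibration is good to about 2 mm. A picture is of the moment at which its call begins: read the wrist's pose just before it. camera_model takes no time and is no camera call.
- r.finish_job(): hands the job in, once; it reports no verdict.
Trained networks look in the newest picture that a camera, given by its name, has taken for a name from the list of things; names that differ only in an ending like _2 or _b are one class to them, and where a whole thing is asked for, a point or a joint stands for the part that bears it (a point fixed in the world has none). Each returns a list of dicts, best first, with "score" (0 to 1); they miss things now and then, are a little off and sometimes report something else, mostly with a low value. They report only what shows in the picture. A call takes as long as a camera call. They do not tell look-alikes from the thing itself.
- r.recognise(camera, target): "rect" ([left, top, right, bottom] as shares, 0 to 1, of the picture: columns of its width, rows of its height, round what is visible of it).
- r.outline_of(camera, target): "pixels" (384x512 bool, what is visible of it) and "rect" ([left, top, right, bottom] as shares, 0 to 1, of the picture: columns of its width, rows of its height, round what is visible of it).
The state is a dict: "time_s": time; "joints": joint angles; "joint_velocities": joint speeds; "effort": joint torques, N m; "tcp_pos": TCP position; "ee_rot": TCP orientation; "wrist_force": force on the tool from outside, world axes, zero at the start; "moment": the same for the moment, N m; "gripper_width": opening from 0.0 (shut) to 1.0 (fully open).
Only numpy, scipy, OpenCV 4.12 (cv2) and the standard library are available. Lean on these libraries where they do the work, as an engineer would, in place of code of your own. Each camera call takes 0.05 s, during which the arm holds its last target.

## Task

The cutting-out is done: with the fingertips, gently sweep the three plain ring cutters across the worktop into the low open-fronted steel tray, so that all three end up flat on its floor, wholly inside past its front edge. Slide them only, never pinch or lift them, and leave the two brass balance weights standing where they are.

Things in the scene. Friction and masses are not known exactly. Their poses are not given: they have to be found in the camera images.
- tray: fixed low steel tray, 130 mm deep (x) by 238 mm wide (y); origin: centre of its underside. Walls 3 mm thick, 27 mm high with rim, on both sides and at the back (outside faces y = +-0.119, x = +0.065); the front, x = -0.065, is open: things slide in along +x. The floor is a thin sheet, as good as flush with the worktop: no step at the front. A wire loop stands 25 mm out behind the back wall
- cutter_large: the largest of three plain tinned ring cutters, loose: an upright round ring open at top and bottom, outer diameter 64 mm, 33 mm high, thin wall (about 46 mm free inside). Origin: centre of its underside; z up. It slides easily, well under 1 N
- cutter_medium: the middle of three plain tinned ring cutters, loose: an upright round ring open at top and bottom, outer diameter 52 mm, 31 mm high, thin wall (about 34 mm free inside). Origin: centre of its underside; z up. It slides easily, well under 1 N
- cutter_small: the smallest of three plain tinned ring cutters, loose: an upright round ring open at top and bottom, outer diameter 40 mm, 27 mm high, thin wall (about 22 mm free inside). Origin: centre of its underside; z up. It slides easily, well under 1 N
- weight_large: bystander: the larger of two loose brass balance weights, a 37 mm disc 24 mm high with a knob on it, 35 mm high in all. Origin: centre of its underside
- weight_small: bystander: the smaller one, a 29 mm disc 20 mm high with a knob on it, 30 mm high in all. Origin: centre of its underside
Mind the look-alikes: they are no part of the job. What is shaped like the cutter_large but red is not meant.

How it is judged (in metres and radians):
At the end, for the whole second after the job is handed in: Each of the three ring cutters lies wholly behind the tray's front edge and between its walls, flat (tilt under 0.15 rad) on the tray's floor (underside less than 8 mm above the worktop) and at rest; both weights are within 15 mm of where they stood (x of cutter_large in the frame of tray between -0.033 and 0.062 m and y of cutter_large in the frame of tray between -0.116 and 0.116 m and angle between each of cutter_large, cutter_medium, cutter_small's own z axis and vertical below 0.15 rad and height (world z) of each of cutter_large, cutter_medium, cutter_small below 0.008 m and linear speed of each of cutter_large, cutter_medium, cutter_small below 0.02 m/s and x of cutter_medium in the frame of tray between -0.039 and 0.062 m and y of cutter_medium in the frame of tray between -0.116 and 0.116 m and x of cutter_small in the frame of tray between -0.045 and 0.062 m and y of cutter_small in the frame of tray between -0.116 and 0.116 m and distance of each of weight_large, weight_small from where it was at the start of the episode below 0.015 m); the robot touches nothing.
It fails at once if a ring cutter is lifted more than 20 mm (height (world z) of any of cutter_large, cutter_medium, cutter_small above 0.02 m).
It fails at once if a ring cutter is pinched or pressed by the fingers with more than 20 N (contact force between the fingers and cutter_large above 20 N or contact force between the fingers and cutter_medium above 20 N or contact force between the fingers and cutter_small above 20 N).
It fails at once if a brass weight is moved more than 15 mm (distance of any of weight_large, weight_small from where it was at the start of the episode above 0.015 m).
It fails at once if a brass weight is knocked over (angle between any of weight_large, weight_small's own z axis and vertical above 0.4 rad).
It also fails if it takes over 58 s, if anything falls off the work surface, if the arm or the gripper's body presses on something with over 40 N, if the wrist force passes 120 N, or if a joint passes its speed limit or range.

## Working session

There is one attempt and no reset: what is moved stays moved. The work goes in short steps, Python scripts to look and compute and a shell command to move; the robot and the scene stay as the last step left them, time stands still between calls to the robot, and variables do not carry over. Pictures are saved under pics/ and viewed, and the job is handed in when it is done.

```bash
ls; mkdir -p pics; python3 - <<'E'
from station import r
import cv2
s=r.sense();print(s)
for n in("top","side"):
    im=r.capture(n);cv2.imwrite(f"pics/{n}0.png",im);m=r.camera_model(n);print(n,m)
print(r.camera_model("wrist"))
E
```

```text
pics
{'time_s': 0.0, 'joints': array([-6.12721550e+01,  2.20890340e+01,  3.79136600e-01, -2.99117001e-02,
       -6.84114871e+01, -1.48160474e+01]), 'joint_velocities': array([-0.03285585,  0.02540525,  0.10172701,  0.01688238, -0.10443139,
        0.07235168]), 'effort': array([ 9.86975579e-05, -3.90664566e+01,  1.87405050e+01,  4.21971112e+00,
        1.10343355e-02, -1.68953329e-04]), 'tcp_pos': array([ 0.15014448, -0.60610264,  0.23847099]), 'ee_rot': array([[-9.70713263e-01, -2.40240317e-01, -5.92577323e-04],
       [-2.40241037e-01,  9.70711013e-01,  2.09107370e-03],
       [ 7.28611246e-05,  2.17219437e-03, -9.99997638e-01]]), 'wrist_force': array([-0.02956901,  1.15128852, -0.80734781]), 'moment': array([0.00339291, 0.01313572, 0.00254371]), 'gripper_width': 1.0012680924361987}
top {'mtx': array([[479.7079096 ,   0.        , 261.67080792],
       [  0.        , 479.7079096 , 187.41418537],
       [  0.        ,   0.        ,   1.        ]]), 'R': array([[-0.00185642, -0.9998791 , -0.0154383 ],
       [-0.99403197,  0.00352904, -0.10903205],
       [ 0.10907335,  0.01514375, -
[... 253 characters left out ...]
9852887,  0.05361086, -0.00812215],
       [ 0.02277275, -0.55057815, -0.83447295],
       [-0.04920869,  0.83306037, -0.55098904]]), 't': array([-0.45275501, -0.17456778,  1.20018231])}
{'mtx': array([[293.76456968,   0.        , 256.09640321],
       [  0.        , 293.76456968, 186.17168568],
       [  0.        ,   0.        ,   1.        ]]), 'mount': array([[-6.50115179e-04, -9.57321929e-01, -2.89023013e-01,
         8.03004243e-02],
       [ 9.99999736e-01, -7.15849062e-04,  1.21730781e-04,
         1.06321894e-03],
       [-3.23432399e-04, -2.89022858e-01,  9.57322142e-01,
        -1.44649959e-01],
       [ 0.00000000e+00,  0.00000000e+00,  0.00000000e+00,
         1.00000000e+00]])}
```

View pics/top0.png

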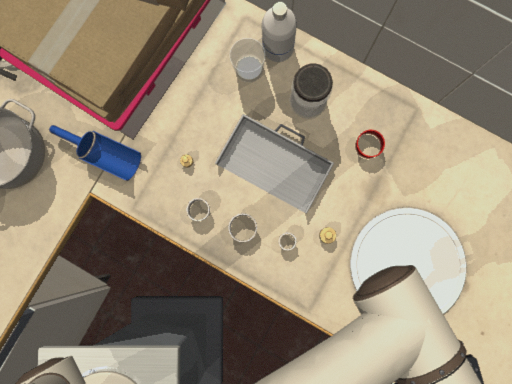

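View pics/side0.png

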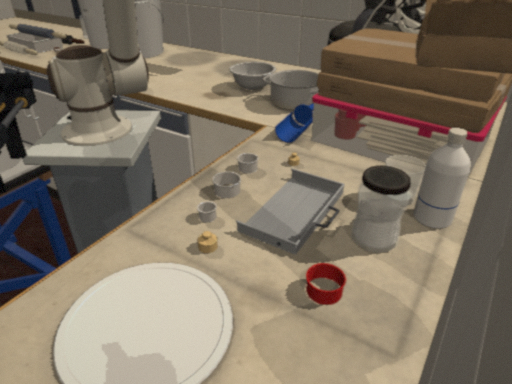

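The top view shows:
- **Cutters:** plain rings at about (199,211), (243,229) and (288,241). They look medium, large and small.
- **Look-alike:** a red ring at (370,143).
- **Weights:** at (187,160) and (328,235).
- **Tray:** centred near (275,163), with its open front facing lower-left.

Next I'll measure these positions.

```bash
cat > h.py <<'E'
from station import r
import numpy as np, cv2
def ray(cam,uv,z):
    m=r.camera_model(cam);K,R,t=m["mtx"],m["R"],m["t"]
    d=R.T@np.linalg.inv(K)@np.array([uv[0],uv[1],1.]);c=-R.T@t
    return (c+d*(z-c[2])/d[2])
def proj(cam,X):
    m=r.camera_model(cam);p=m["mtx"]@(m["R"]@np.array(X,float)+m["t"]);return p[:2]/p[2]
E
python3 - <<'E'
from h import *
im=r.capture("top")
H=dict(cutter_large=.033,cutter_medium=.031,cutter_small=.027,weight_large=.024,weight_small=.02,tray=.027)
for n in H:
    for o in r.outline_of("top",n)[:4]:
        p=o["pixels"];ys,xs=np.nonzero(p)
        if len(xs)<5: continue
        hull=cv2.convexHull(np.c_[xs,ys].astype(np.int32))
        (c,s,a)=cv2.minAreaRect(hull)
        w=ray("top",c,H[n]/2)
        print(n,round(o["score"],2),np.round(c,1),np.round(s,1),round(a),len(xs),np.round(w,4))
        if n=="tray":
            bx=cv2.boxPoints((c,s,a)); print([ (np.round(b),np.round(ray("top",b,.013)[:2],3)) for b in bx])
cv2.imwrite("pics/crop.png",cv2.resize(im[100:275,150:400],None,fx=3.2,fy=3.2,interpolation=2))
E
```

```text
cutter_large 0.67 [232.8 226.5] [ 9.4 24.3] 7 70 [ 0.421  -0.2857  0.0165]
cutter_large 0.52 [369.5 144. ] [28. 29.] 90 326 [ 0.6107 -0.6017  0.0165]
cutter_medium 0.46 [191.2 206.5] [ 8.2 20.2] 24 80 [ 0.4671 -0.1896  0.0155]
cutter_small 0.16 [327.3 235.3] [16.3 15.6] 45 218 [ 0.4006 -0.5009  0.0135]
weight_large 0.62 [326.5 235. ] [16. 17.] 90 237 [ 0.4012 -0.4994  0.012 ]
weight_small 0.59 [186. 161.] [12. 12.] 90 138 [ 0.5738 -0.1751  0.01  ]
weight_small 0.21 [327.3 234.8] [17.  16.3] 45 242 [ 0.4018 -0.5013  0.01  ]
tray 0.82 [276.4 159.3] [105.4  67.3] 29 6099 [ 0.5763 -0.386   0.0135]
[(array([214., 163.], dtype=float32), array([ 0.568, -0.241])), (array([247., 104.], dtype=float32), array([ 0.708, -0.316])), (array([339., 155.], dtype=float32), array([ 0.585, -0.531])), (array([306., 214.], dtype=float32), array([ 0.449, -0.454]))]
```

View pics/crop.png

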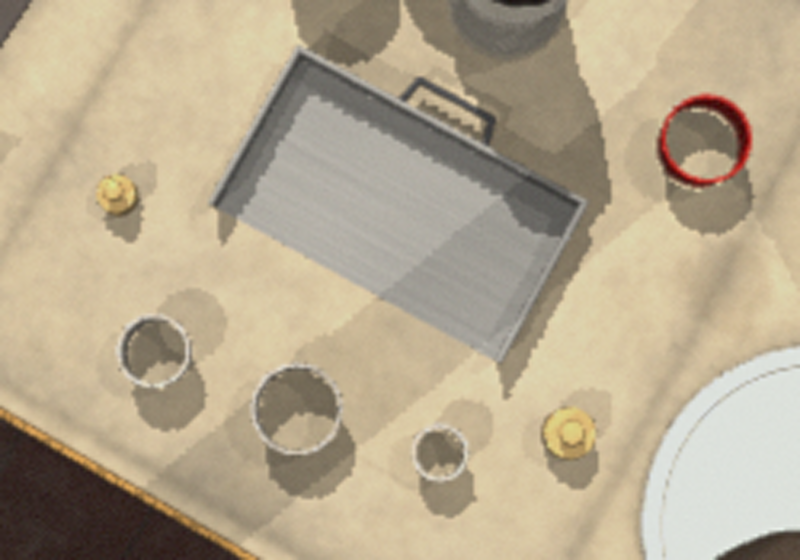

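```bash
python3 - <<'E'
from h import *
f=lambda u,v:(150+(u+.5)/3.2-.5,100+(v+.5)/3.2-.5)
P=dict(L=(297,410,.033),M=(155,351,.031),S=(440,453,.027),WS=(116,196,.018),WL=(569,434,.022),bl=(300,50,.027),fl=(214,205,.027),br=(583,203,.027),fr=(500,358,.027))
W={k:ray("top",f(a,b),z)[:2] for k,(a,b,z) in P.items()}
c=(W['bl']+W['fl']+W['br']+W['fr'])/4
yv=W['bl']+W['fl']-W['br']-W['fr'];a1=np.arctan2(-yv[0],yv[1])
xv=W['bl']+W['br']-W['fl']-W['fr'];a2=np.arctan2(xv[1],xv[0])
print("tray",c,np.degrees([a1,a2]),np.linalg.norm(yv)/2,np.linalg.norm(xv)/2)
a=(a1*2+a2)/3;R=np.array([[np.cos(a),-np.sin(a)],[np.sin(a),np.cos(a)]])
for k,w in W.items(): print(k,np.round(w,4),"in tray",np.round(R.T@(w-c),4))
tcp=r.sense()['tcp_pos'];print("tcp tray",R.T@(tcp[:2]-c))
# table edge in crop
for q in [(0,412),(235,555)]:
  w=ray("top",f(*q),0)[:2];print("edge",np.round(R.T@(w-c),4))
E
```

```text
tray [ 0.56517008 -0.38068312] [-28.80967851 -28.5781876 ] 0.2317404944433397 0.12751495414429015
L [ 0.4175 -0.3087] in tray [-0.1641 -0.0078]
M [ 0.4594 -0.2079] in tray [-0.1758  0.1006]
S [ 0.3873 -0.409 ] in tray [-0.1423 -0.1103]
WS [ 0.5727 -0.1763] in tray [-0.0917  0.1828]
WL [ 0.4005 -0.5003] in tray [-0.0869 -0.1841]
bl [ 0.6777 -0.3099] in tray [0.0646 0.1162]
fl [ 0.5643 -0.2484] in tray [-0.0643  0.1156]
br [ 0.5646 -0.5125] in tray [ 0.0629 -0.1158]
fr [ 0.454  -0.4519] in tray [-0.0632 -0.1159]
tcp tray [-0.25519204 -0.39753622]
edge [-0.2687  0.1828]
edge [-0.2762 -0.0168]
```

```bash
cat >> h.py <<'E'
from scipy.spatial.transform import Rotation as Ro
A=np.radians(-28.7);C=np.array([.5652,-.3807]);RT=np.array([[np.cos(A),-np.sin(A)],[np.sin(A),np.cos(A)]])
x=np.array([-np.cos(A),-np.sin(A),0]);z=np.array([0,0,-1.]);RG=np.c_[x,np.cross(z,x),z]
def plan(tx,ty,tz):
    s=r.sense();p=s['tcp_pos'];R=s['ee_rot'];w=np.r_[C+RT@np.array([tx,ty]),tz]
    print("t",round(s['time_s'],2),"tray",np.round(RT.T@(p[:2]-C),4),"z",round(p[2],4),"F",np.round(s['wrist_force'],1),"open",round(s['gripper_width'],3))
    print("  rows:",np.round(R.T@(w-p)/.3,4),np.round(Ro.from_matrix(R.T@RG).as_rotvec()/np.pi,4))
E
python3 -c "
from h import *
plan(-.20,-.110,.12)"
```

```text
t 0.45 tray [-0.2555 -0.3974] z 0.2395 F [ 0.1 -0.3  0.1] open 1.001
  rows: [-0.7846  0.5798  0.3983] [ 1.000e-04 -0.000e+00  2.367e-01]
```

```bash
python3 -m creep '[[0.25,-0.785,0.58,0.3,0,0,0.2367],[0.25,-0.785,0.58,0.3,0,0,0.2367],[0.25,-0.785,0.58,0.3,0,0,0.2367],[0.25,-0.785,0.58,0.3,0,0,0.2367],[0.25,-0.785,0.58,0.3,0,0,0.2367]]'; python3 -c "
from h import *
plan(-.20,-.110,.12)"
```

```text
time_s: 0.87
tcp_pos: [0.2706, -0.4614, 0.1817]
ee_rot: [[-0.939, 0.343, 0.0], [0.343, 0.939, -0.0], [-0.0, -0.0, -1.0]]
wrist_force: [1.0, -0.4, -0.2]
gripper_width: 0.708
t 0.87 tray [-0.2196 -0.2122] z 0.1817 F [ 1.  -0.4 -0.2] open 0.708
  rows: [-0.1158  0.3271  0.2058] [-0.      0.0002  0.048 ]
```

```bash
python3 -m creep '[[0.25,-0.116,0.327,0.206,0,0,0.048],[0.25,-0.116,0.327,0.206,0,0,0.048],[0.25,-0.116,0.327,0.206,0,0,0.048],[0.25,-0.116,0.327,0.206,0,0,0.048],[0.25,-0.116,0.327,0.206,0,0,0.048]]'; python3 - <<'E'
from h import *
plan(-.195,-.110,.024)
im=r.capture("wrist");cv2.imwrite("pics/w1.png",im)
im=r.capture("top");cv2.imwrite("pics/t1.png",cv2.resize(im[100:275,150:400],None,fx=3.2,fy=3.2,interpolation=2))
E
```

```text
time_s: 1.28
tcp_pos: [0.3377, -0.3796, 0.1191]
ee_rot: [[-0.879, 0.477, -0.002], [0.477, 0.879, 0.001], [0.002, -0.0, -1.0]]
wrist_force: [0.4, 0.1, 1.5]
gripper_width: 0.325
t 1.28 tray [-0.2001 -0.1083] z 0.1191 F [0.4 0.1 1.5] open 0.325
  rows: [-0.0175 -0.0057  0.3169] [-0.     -0.0006  0.0012]
```

View pics/w1.png

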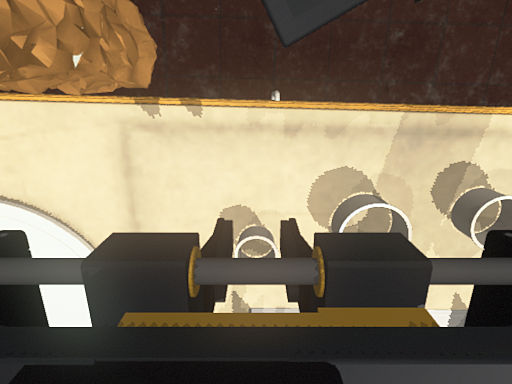

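The wrist view shows the small ring at about (256,243), centred between the fingers. I'll descend behind it.

```bash
python3 -m creep '[[0.25,0.01,-0.006,0.1,0,0,0],[0.25,0.01,-0.006,0.2,0,0,0],[0.25,0.01,-0.006,0.28,0,0,0],[0.25,0.01,-0.006,0.315,0,0,0],[0.25,0.01,-0.006,0.315,0,0,0]]'; python3 - <<'E'
from h import *
plan(-.15,-.110,.023)
im=r.capture("side");cv2.imwrite("pics/s2.png",cv2.resize(im[120:280,140:360],None,fx=3.4,fy=3.4,interpolation=2))
im=r.capture("top");cv2.imwrite("pics/t2.png",cv2.resize(im[100:275,150:400],None,fx=3.2,fy=3.2,interpolation=2))
E
```

```text
time_s: 1.8
tcp_pos: [0.3322, -0.3824, 0.0242]
ee_rot: [[-0.876, 0.482, -0.002], [0.482, 0.876, 0.001], [0.002, -0.0, -1.0]]
wrist_force: [-0.7, -0.2, 0.4]
gripper_width: 0.253
t 1.8 tray [-0.2036 -0.1133] z 0.0242 F [-0.7 -0.2  0.4] open 0.253
  rows: [-0.1786  0.0115  0.0036] [-0.0001 -0.0008 -0.0007]
```

View pics/s2.png

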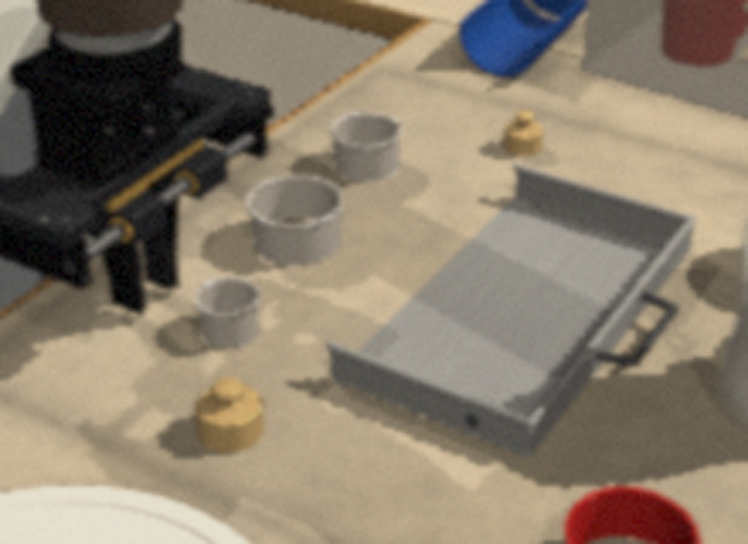

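View pics/t2.png

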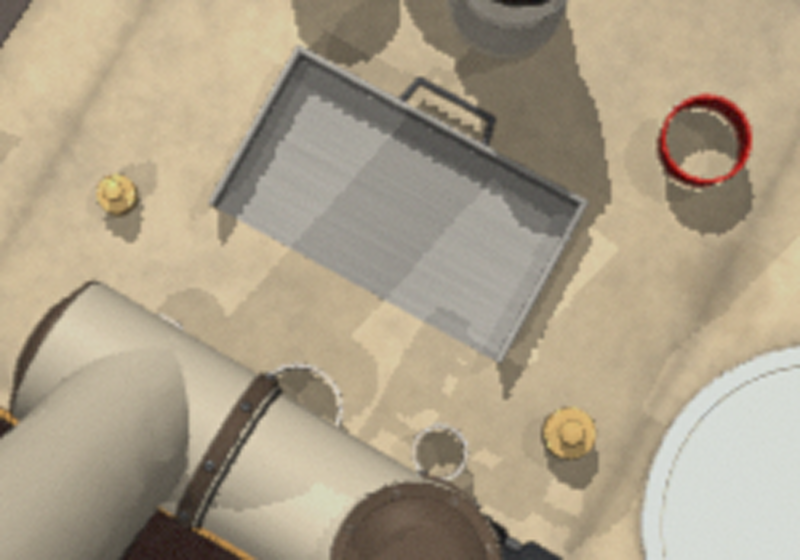

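Both views show the fingertips just above the worktop behind the small ring, with nothing disturbed. Now I'll push it, keeping it cradled between the two fingers.

```bash
python3 -m creep '[[0.25,-0.03,0.01,0.002,0,0,0],[0.25,-0.06,0.011,0.002,0,0,0],[0.25,-0.09,0.012,0.002,0,0,0],[0.25,-0.12,0.014,0.002,0,0,0],[0.25,-0.15,0.018,0.002,0,0,0]]'; python3 -c "
from h import *
plan(-.025,-.082,.023)"
```

```text
time_s: 2.32
tcp_pos: [0.3772, -0.4007, 0.0267]
ee_rot: [[-0.877, 0.481, 0.003], [0.481, 0.877, -0.002], [-0.003, -0.001, -1.0]]
wrist_force: [-1.7, 0.1, 1.0]
gripper_width: 0.249
t 2.32 tray [-0.1553 -0.1078] z 0.0267 F [-1.7  0.1  1. ] open 0.249
  rows: [-0.4341  0.0863  0.0137] [-0.0003  0.0011 -0.0002]
```

```bash
python3 -m creep '[[0.25,-0.03,0.006,0.005,0,0,0],[0.25,-0.06,0.012,0.01,0,0,0],[0.25,-0.09,0.018,0.012,0,0,0],[0.25,-0.12,0.024,0.012,0,0,0],[0.25,-0.15,0.03,0.012,0,0,0]]'; python3 - <<'E'
from h import *
plan(-.025,-.082,.023)
im=r.capture("top");cv2.imwrite("pics/t3.png",cv2.resize(im[100:275,150:400],None,fx=3.2,fy=3.2,interpolation=2))
E
```

```text
time_s: 2.73
tcp_pos: [0.4219, -0.4146, 0.023]
ee_rot: [[-0.877, 0.481, 0.002], [0.481, 0.877, -0.002], [-0.003, -0.001, -1.0]]
wrist_force: [-1.0, 0.1, 0.2]
gripper_width: 0.25
t 2.73 tray [-0.1094 -0.0985] z 0.023 F [-1.   0.1  0.2] open 0.25
  rows: [-0.2812  0.0553  0.0007] [-0.0003  0.001  -0.0002]
```

View pics/t3.png

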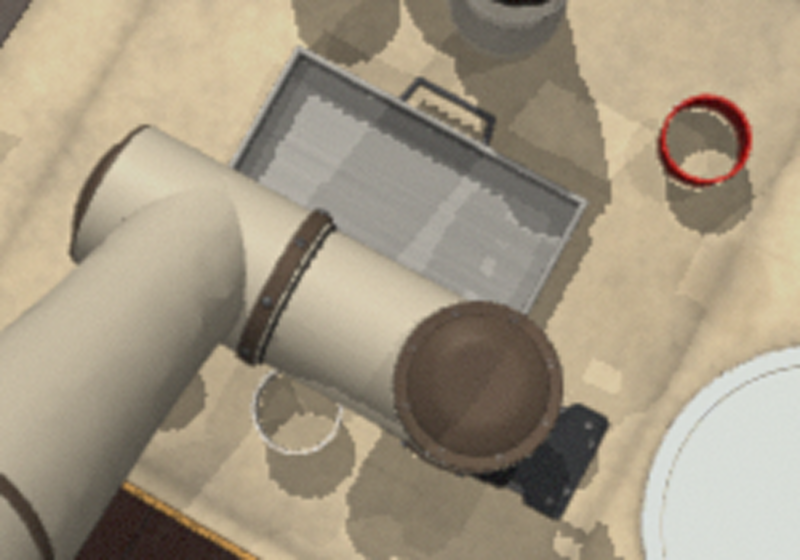

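The arm hides the ring in the top view, so I'll check with the side camera as I go.

```bash
python3 -m creep '[[0.25,-0.03,0.006,0.0,0,0,0],[0.25,-0.06,0.012,0.0,0,0,0],[0.25,-0.09,0.018,0.0,0,0,0],[0.25,-0.12,0.024,0.0,0,0,0],[0.25,-0.15,0.03,0.0,0,0,0]]'; python3 - <<'E'
from h import *
plan(-.025,-.082,.023)
im=r.capture("side");cv2.imwrite("pics/s3.png",cv2.resize(im[120:280,140:360],None,fx=3.4,fy=3.4,interpolation=2))
E
```

```text
time_s: 3.2
tcp_pos: [0.469, -0.4297, 0.0237]
ee_rot: [[-0.877, 0.48, 0.006], [0.48, 0.878, -0.005], [-0.007, -0.002, -1.0]]
wrist_force: [-1.6, -0.0, 0.6]
gripper_width: 0.25
t 3.2 tray [-0.0609 -0.0892] z 0.0237 F [-1.6 -0.   0.6] open 0.25
  rows: [-0.1195  0.0239  0.0032] [-0.0005  0.0023  0.0002]
```

View pics/s3.png

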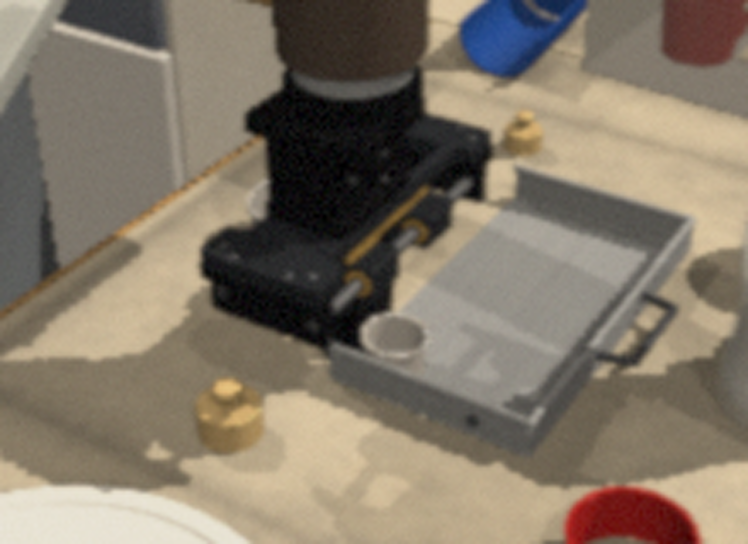

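The small ring is entering the tray, still in front of the fingers. I'll finish the push, slowing at the end, then back off.

```bash
python3 -m creep '[[0.25,-0.035,0.006,0.0,0,0,0],[0.25,-0.065,0.012,0.0,0,0,0],[0.25,-0.09,0.018,0.0,0,0,0],[0.25,-0.11,0.022,0.0,0,0,0],[0.25,-0.125,0.024,0.0,0,0,0]]'; python3 -m creep '[[0.25,0,0,0,0,0,0],[0.25,0.03,0,0,0,0,0],[0.25,0.1,0,0,0,0,0],[0.25,0.15,0,-0.1,0,0,0],[0.4,0.2,0,-0.2,0,0,0]]';python3 - <<'E'
from h import *
plan(-.235,-.008,.1)
im=r.capture("side");cv2.imwrite("pics/s4.png",cv2.resize(im[120:280,140:360],None,fx=3.4,fy=3.4,interpolation=2))
E
```

```text
time_s: 3.67
tcp_pos: [0.5084, -0.4424, 0.0242]
ee_rot: [[-0.878, 0.478, 0.008], [0.478, 0.878, -0.007], [-0.011, -0.002, -1.0]]
wrist_force: [-0.9, 0.8, 1.2]
gripper_width: 0.246
time_s: 4.08
tcp_pos: [0.452, -0.4116, 0.0818]
ee_rot: [[-0.878, 0.479, 0.003], [0.479, 0.878, -0.004], [-0.004, -0.002, -1.0]]
wrist_force: [0.5, -0.1, 1.1]
gripper_width: 0.279
t 4.08 tray [-0.0844 -0.0815] z 0.0818 F [ 0.5 -0.1  1.1] open 0.279
  rows: [ 0.5013  0.2456 -0.0633] [-0.0006  0.0014  0.0005]
```

View pics/s4.png

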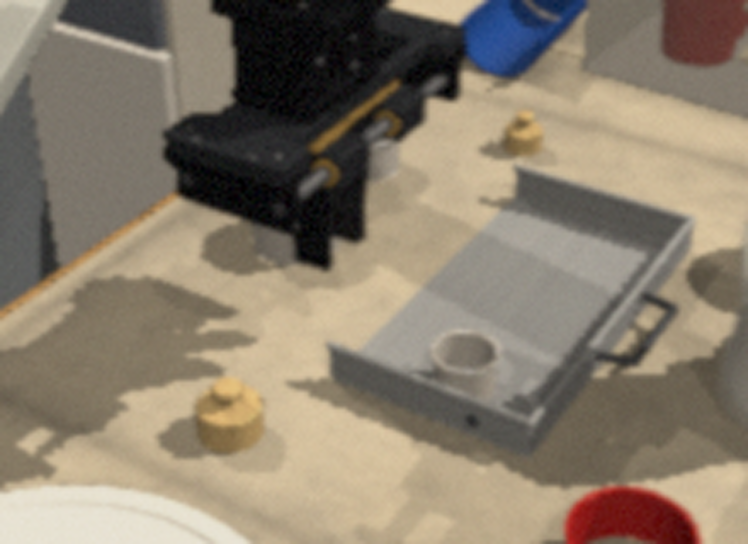

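The small ring stands flat inside the tray, at about (465,360) in the crop. The large ring is next.

```bash
python3 -m creep '[[0.42,0.5,0.246,-0.063,0,0,0],[0.42,0.5,0.246,-0.063,0,0,0],[0.42,0.5,0.246,-0.063,0,0,0],[0.42,0.5,0.246,-0.063,0,0,0],[0.42,0.5,0.246,-0.063,0,0,0]]'; python3 - <<'E'
from h import *
plan(-.228,-.008,.024)
im=r.capture("wrist");cv2.imwrite("pics/w5.png",im)
E
```

```text
time_s: 4.55
tcp_pos: [0.3495, -0.2717, 0.1061]
ee_rot: [[-0.878, 0.478, 0.008], [0.478, 0.878, -0.006], [-0.01, -0.002, -1.0]]
wrist_force: [-1.0, 1.4, -1.1]
gripper_width: 0.422
t 4.55 tray [-0.2415 -0.008 ] z 0.1061 F [-1.   1.4 -1.1] open 0.422
  rows: [-0.0424  0.0003  0.274 ] [-0.0006  0.0032  0.0007]
```

View pics/w5.png

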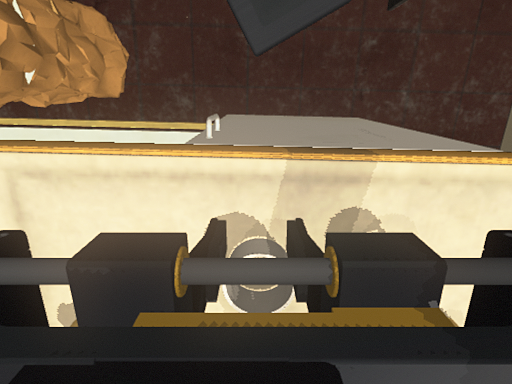

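The large ring is centred between the fingers at about (258,272). Descending.

```bash
python3 -m creep '[[0.42,-0.02,0,0.1,0,0.002,0],[0.42,-0.035,0,0.2,0,0.003,0],[0.42,-0.04,0,0.25,0,0.003,0],[0.42,-0.04,0,0.272,0,0.003,0],[0.42,-0.04,0,0.272,0,0.003,0]]'; python3 - <<'E'
from h import *
plan(-.035,-.002,.023)
im=r.capture("side");cv2.imwrite("pics/s5.png",cv2.resize(im[120:280,140:360],None,fx=3.4,fy=3.4,interpolation=2))
E
```

```text
time_s: 5.02
tcp_pos: [0.3632, -0.2799, 0.0239]
ee_rot: [[-0.879, 0.477, -0.0], [0.477, 0.879, -0.003], [-0.001, -0.003, -1.0]]
wrist_force: [-0.0, -0.1, -0.4]
gripper_width: 0.419
t 5.02 tray [-0.2256 -0.0086] z 0.0239 F [-0.  -0.1 -0.4] open 0.419
  rows: [-0.6355  0.0198  0.0039] [-0.0009  0.0005  0.001 ]
```

View pics/s5.png

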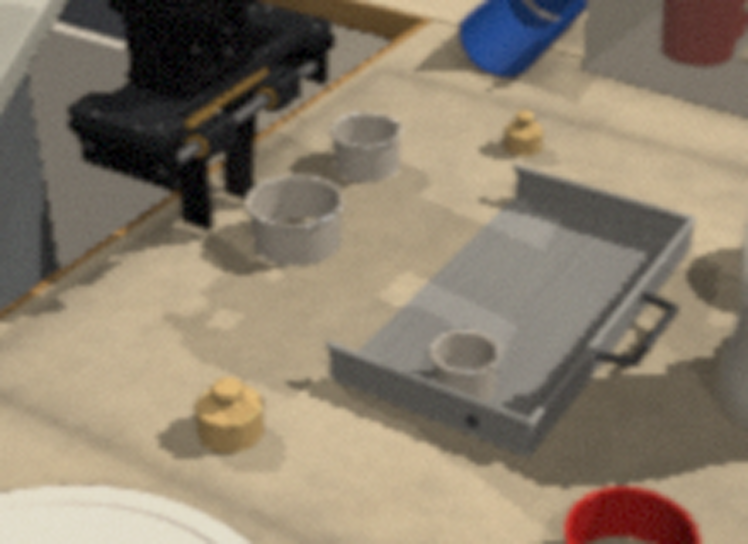

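The fingers are down behind the large ring and clear of it. Starting the push.

```bash
python3 -m creep '[[0.42,-0.03,0.0,0.002,0,0,0],[0.42,-0.06,0.0,0.003,0,0,0],[0.42,-0.09,0.0,0.003,0,0,0],[0.42,-0.12,0.003,0.003,0,0,0],[0.42,-0.15,0.005,0.003,0,0,0]]'; python3 -c "
from h import *
plan(-.035,-.002,.023)"
```

```text
time_s: 5.48
tcp_pos: [0.4055, -0.3009, 0.0248]
ee_rot: [[-0.879, 0.477, 0.003], [0.477, 0.879, -0.004], [-0.005, -0.002, -1.0]]
wrist_force: [-0.8, -0.4, 0.9]
gripper_width: 0.416
t 5.48 tray [-0.1784 -0.0067] z 0.0248 F [-0.8 -0.4  0.9] open 0.416
  rows: [-0.4781  0.0139  0.0082] [-0.0007  0.0016  0.0011]
```

```bash
python3 -m creep '[[0.42,-0.03,0.0,0.004,0,0,0],[0.42,-0.06,0.002,0.007,0,0,0],[0.42,-0.09,0.003,0.007,0,0,0],[0.42,-0.12,0.004,0.007,0,0,0],[0.42,-0.15,0.005,0.007,0,0,0]]'; python3 - <<'E'
from h import *
plan(-.035,-.002,.023)
im=r.capture("side");cv2.imwrite("pics/s6.png",cv2.resize(im[120:280,140:360],None,fx=3.4,fy=3.4,interpolation=2))
E
```

```text
time_s: 5.9
tcp_pos: [0.4466, -0.3214, 0.0227]
ee_rot: [[-0.879, 0.477, 0.003], [0.477, 0.879, -0.004], [-0.005, -0.002, -1.0]]
wrist_force: [-0.7, 0.5, -0.1]
gripper_width: 0.422
t 5.9 tray [-0.1325 -0.005 ] z 0.0227 F [-0.7  0.5 -0.1] open 0.422
  rows: [-0.3251  0.0087  0.0007] [-0.0008  0.0015  0.0011]
```

View pics/s6.png

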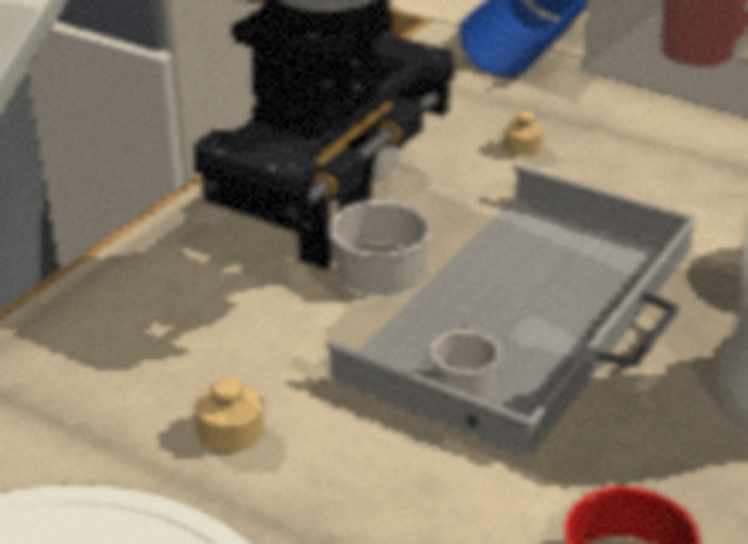

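The large ring is being pushed straight and flat, so I'll continue.

```bash
python3 -m creep '[[0.42,-0.03,0.0,0,0,0,0],[0.42,-0.06,0.002,0,0,0,0],[0.42,-0.09,0.003,0,0,0,0],[0.42,-0.12,0.004,0,0,0,0],[0.42,-0.15,0.005,0,0,0,0]]'; python3 -c "
from h import *
plan(-.035,-.002,.023)"
```

```text
time_s: 6.37
tcp_pos: [0.4897, -0.3428, 0.0234]
ee_rot: [[-0.879, 0.476, 0.006], [0.476, 0.879, -0.006], [-0.008, -0.002, -1.0]]
wrist_force: [0.3, 1.2, -0.0]
gripper_width: 0.421
t 6.37 tray [-0.0844 -0.003 ] z 0.0234 F [ 0.3  1.2 -0. ] open 0.421
  rows: [-0.1648  0.0027  0.0024] [-0.0008  0.0024  0.0014]
```

```bash
python3 -m creep '[[0.42,-0.035,0.0,0,0,0,0],[0.42,-0.07,0.001,0,0,0,0],[0.42,-0.105,0.002,0,0,0,0],[0.42,-0.135,0.002,0,0,0,0],[0.42,-0.155,0.002,0,0,0,0]]'; python3 -m creep '[[0.42,-0.01,0,0,0,0,0],[0.42,0.03,0,0,0,0,0],[0.42,0.1,0,0,0,0,0],[0.42,0.15,0,-0.1,0,0,0],[0.42,0.2,0,-0.2,0,0,0]]';python3 - <<'E'
from h import *
plan(-.240,.1,.11)
im=r.capture("side");cv2.imwrite("pics/s7.png",cv2.resize(im[120:280,140:360],None,fx=3.4,fy=3.4,interpolation=2))
E
```

```text
time_s: 6.78
tcp_pos: [0.5319, -0.365, 0.0236]
ee_rot: [[-0.879, 0.476, 0.006], [0.476, 0.879, -0.006], [-0.008, -0.003, -1.0]]
wrist_force: [0.0, 0.2, 0.5]
gripper_width: 0.423
time_s: 7.2
tcp_pos: [0.4764, -0.335, 0.0816]
ee_rot: [[-0.879, 0.477, 0.0], [0.477, 0.879, -0.004], [-0.002, -0.003, -1.0]]
wrist_force: [1.4, -0.4, 1.6]
gripper_width: 0.421
t 7.2 tray [-0.0998 -0.0026] z 0.0816 F [ 1.4 -0.4  1.6] open 0.421
  rows: [ 0.4657  0.3436 -0.0967] [-0.001   0.0006  0.0013]
```

View pics/s7.png

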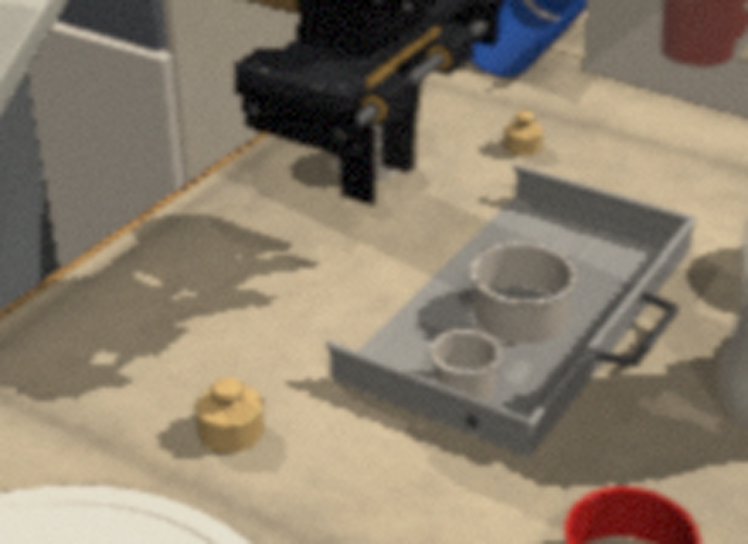

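The large ring is in, beside the small one. Now the medium ring.

```bash
python3 -m creep '[[0.35,0.465,0.344,-0.097,0,0,0],[0.35,0.465,0.344,-0.097,0,0,0],[0.35,0.465,0.344,-0.097,0,0,0],[0.35,0.465,0.344,-0.097,0,0,0],[0.35,0.465,0.344,-0.097,0,0,0]]'; python3 - <<'E'
from h import *
plan(-.236,.1,.024)
im=r.capture("wrist");cv2.imwrite("pics/w8.png",im)
E
```

```text
time_s: 7.67
tcp_pos: [0.401, -0.1755, 0.1171]
ee_rot: [[-0.881, 0.474, 0.01], [0.474, 0.881, -0.007], [-0.012, -0.002, -1.0]]
wrist_force: [-0.6, 0.7, 0.2]
gripper_width: 0.349
t 7.67 tray [-0.2426  0.1011] z 0.1171 F [-0.6  0.7  0.2] open 0.349
  rows: [-0.0181 -0.0032  0.3107] [-0.0006  0.0038  0.0023]
```

View pics/w8.png

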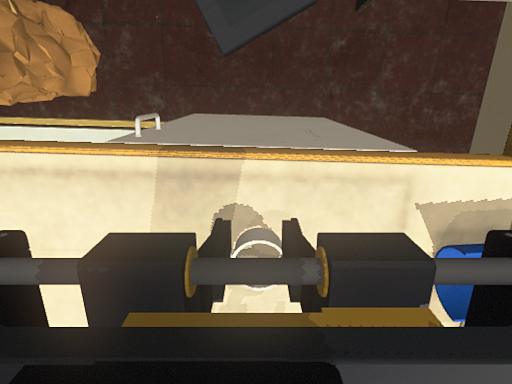

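The medium ring is centred between the fingers at about (257,255). Descending.

```bash
python3 -m creep '[[0.35,-0.008,-0.002,0.1,0,0.003,0],[0.35,-0.018,-0.003,0.2,0,0.004,0],[0.35,-0.018,-0.003,0.28,0,0.004,0],[0.35,-0.018,-0.003,0.308,0,0.004,0],[0.35,-0.018,-0.003,0.308,0,0.004,0]]'; python3 - <<'E'
from h import *
plan(-.03,.073,.023)
im=r.capture("side");cv2.imwrite("pics/s8.png",cv2.resize(im[120:280,140:360],None,fx=3.4,fy=3.4,interpolation=2))
E
```

```text
time_s: 8.13
tcp_pos: [0.4061, -0.1801, 0.0233]
ee_rot: [[-0.881, 0.473, -0.005], [0.473, 0.881, -0.002], [0.004, -0.004, -1.0]]
wrist_force: [0.2, 0.3, -0.2]
gripper_width: 0.348
t 8.13 tray [-0.2359  0.0996] z 0.0233 F [ 0.2  0.3 -0.2] open 0.348
  rows: [-0.6857 -0.0939 -0.0013] [-0.0012 -0.0012  0.0025]
```

View pics/s8.png

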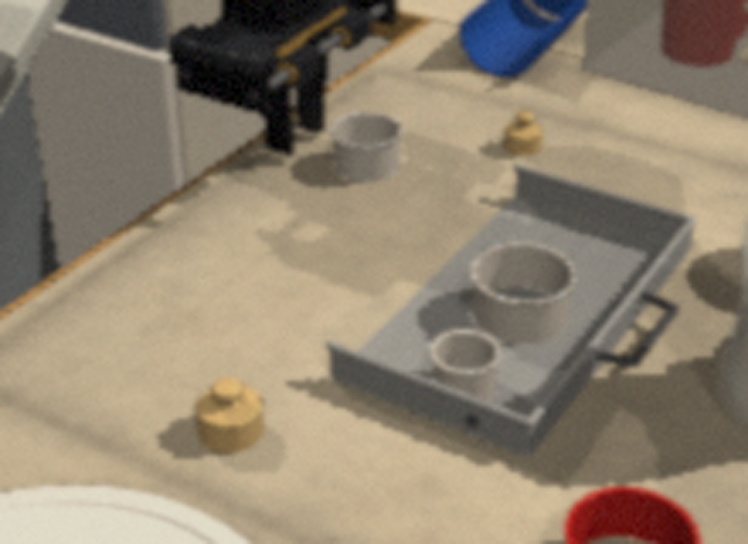

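The fingers are behind the medium ring. I'll push it with a slight drift towards the tray's middle.

```bash
python3 -m creep '[[0.35,-0.03,0.0,0,0,0,0],[0.35,-0.06,0.0,0,0,0,0],[0.35,-0.09,0.0,0,0,0,0],[0.35,-0.12,-0.004,0,0,0,0],[0.35,-0.15,-0.01,0,0,0,0]]'; python3 -c "
from h import *
plan(-.03,.073,.023)"
```

```text
time_s: 8.6
tcp_pos: [0.4468, -0.2047, 0.0253]
ee_rot: [[-0.881, 0.473, -0.0], [0.473, 0.881, -0.002], [-0.001, -0.002, -1.0]]
wrist_force: [-0.1, 1.3, 0.7]
gripper_width: 0.349
t 8.6 tray [-0.1884  0.0975] z 0.0253 F [-0.1  1.3  0.7] open 0.349
  rows: [-0.5272 -0.086   0.0081] [-0.0006  0.0002  0.0026]
```

```bash
python3 -m creep '[[0.35,-0.03,-0.006,0.004,0,0,0],[0.35,-0.06,-0.013,0.007,0,0,0],[0.35,-0.09,-0.019,0.007,0,0,0],[0.35,-0.12,-0.026,0.007,0,0,0],[0.35,-0.15,-0.033,0.007,0,0,0]]'; python3 - <<'E'
from h import *
plan(-.03,.073,.023)
im=r.capture("side");cv2.imwrite("pics/s9.png",cv2.resize(im[120:280,140:360],None,fx=3.4,fy=3.4,interpolation=2))
E
```

```text
time_s: 9.02
tcp_pos: [0.4823, -0.2354, 0.0231]
ee_rot: [[-0.881, 0.473, -0.001], [0.473, 0.881, -0.002], [-0.0, -0.002, -1.0]]
wrist_force: [0.2, -0.1, 0.5]
gripper_width: 0.354
t 9.02 tray [-0.1425  0.0876] z 0.0231 F [ 0.2 -0.1  0.5] open 0.354
  rows: [-0.3746 -0.0518  0.0005] [-0.0007  0.0001  0.0026]
```

View pics/s9.png

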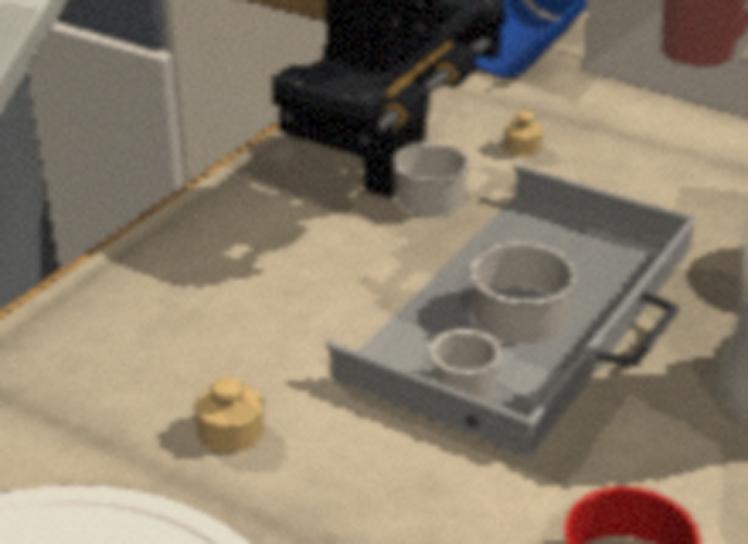

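```bash
python3 -m creep '[[0.35,-0.025,-0.01,0.0,0,0,0],[0.35,-0.05,-0.02,0.0,0,0,0],[0.35,-0.075,-0.03,0,0,0,0],[0.35,-0.1,-0.039,0,0,0,0],[0.35,-0.125,-0.047,0,0,0,0]]'; python3 - <<'E'
from h import *
plan(-.03,.073,.023)
im=r.capture("side");cv2.imwrite("pics/s10.png",cv2.resize(im[120:280,140:360],None,fx=3.4,fy=3.4,interpolation=2))
E
```

```text
time_s: 9.48
tcp_pos: [0.5111, -0.2672, 0.0234]
ee_rot: [[-0.881, 0.473, 0.002], [0.473, 0.881, -0.003], [-0.003, -0.002, -1.0]]
wrist_force: [0.1, -0.2, -0.1]
gripper_width: 0.348
t 9.48 tray [-0.102   0.0736] z 0.0234 F [ 0.1 -0.2 -0.1] open 0.348
  rows: [-0.2398 -0.0039  0.0022] [-0.0006  0.001   0.0026]
```

View pics/s10.png

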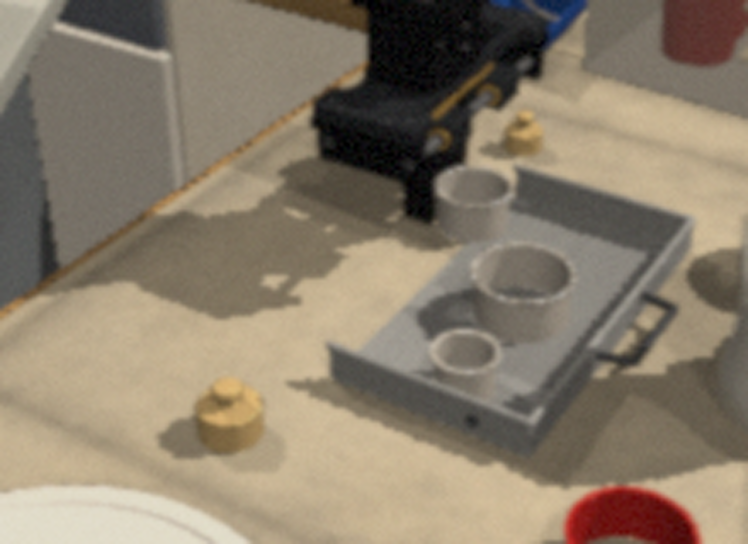

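The medium ring has cleared the side wall's end and is entering the tray. Two more pushes.

```bash
python3 -m creep '[[0.35,-0.028,0,0.0,0,0,0],[0.35,-0.056,0,0.0,0,0,0],[0.35,-0.084,0,0,0,0,0],[0.35,-0.11,0,0,0,0,0],[0.35,-0.13,0,0,0,0,0]]'; python3 -c "
from h import *
plan(-.03,.073,.023)"
```

```text
time_s: 9.95
tcp_pos: [0.5478, -0.287, 0.0238]
ee_rot: [[-0.881, 0.473, 0.004], [0.473, 0.881, -0.004], [-0.005, -0.002, -1.0]]
wrist_force: [0.7, 0.7, -1.3]
gripper_width: 0.35
t 9.95 tray [-0.0602  0.0739] z 0.0238 F [ 0.7  0.7 -1.3] open 0.35
  rows: [-0.1007 -0.0038  0.0031] [-0.0006  0.0018  0.0027]
```

```bash
python3 -m creep '[[0.35,-0.025,0,0.0,0,0,0],[0.35,-0.05,0,0.0,0,0,0],[0.35,-0.075,0,0,0,0,0],[0.35,-0.09,-0.002,0,0,0,0],[0.35,-0.1,-0.002,0,0,0,0]]';  python3 -m creep '[[0.35,0,0,0,0,0,0],[0.35,0.03,0,0,0,0,0],[0.35,0.1,0,0,0,0,0],[0.35,0.18,0,-0.1,0,0,0],[0.35,0.28,0,-0.2,0,0,0]]'; python3 -m creep '[[0.35,0.1,0,-0.1,0,0,0],[0.35,0.2,0,-0.2,0,0,0],[0.35,0.3,0,-0.3,0,0,0],[0.35,0.4,0,-0.3,0,0,0],[0.35,0.5,0,-0.3,0,0,0]]'; python3 - <<'E'
from h import *
plan(-.3,0,.3)
im=r.capture("top");cv2.imwrite("pics/t11.png",cv2.resize(im[100:275,150:400],None,fx=3.2,fy=3.2,interpolation=2))
im=r.capture("side");cv2.imwrite("pics/s11.png",cv2.resize(im[120:280,140:360],None,fx=3.4,fy=3.4,interpolation=2))
E
```

```text
time_s: 10.37
tcp_pos: [0.5746, -0.302, 0.0238]
ee_rot: [[-0.881, 0.473, 0.004], [0.473, 0.881, -0.004], [-0.006, -0.002, -1.0]]
wrist_force: [-0.4, 0.2, 0.6]
gripper_width: 0.35
time_s: 10.78
tcp_pos: [0.4984, -0.2616, 0.0813]
ee_rot: [[-0.881, 0.473, -0.001], [0.473, 0.881, -0.003], [-0.001, -0.003, -1.0]]
wrist_force: [0.9, 0.3, 0.8]
gripper_width: 0.348
time_s: 11.2
tcp_pos: [0.3649, -0.1896, 0.173]
ee_rot: [[-0.881, 0.473, 0.004], [0.473, 0.881, -0.003], [-0.005, -0.001, -1.0]]
wrist_force: [-0.7, 1.2, 0.0]
gripper_width: 0.348
t 11.2 tray [-0.2675  0.0714] z 0.173 F [-0.7  1.2  0. ] open 0.348
  rows: [ 0.1082 -0.2377 -0.4238] [-0.0004  0.0017  0.0025]
```

View pics/t11.png

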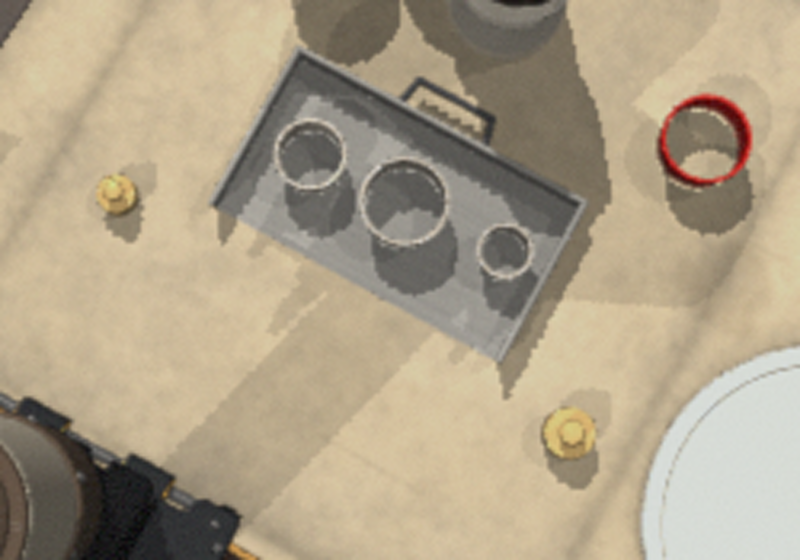

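View pics/s11.png

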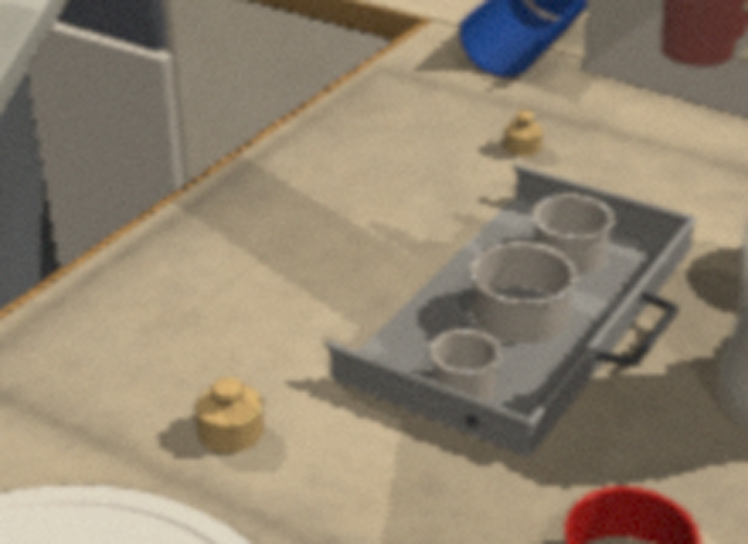

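All three rings are in the tray, at crop (310,153), (404,202) and (505,250). The weights haven't moved in the picture. I'll measure once and hand in.

```bash
python3 - <<'E'
from h import *
f=lambda u,v:(150+(u+.5)/3.2-.5,100+(v+.5)/3.2-.5)
for k,(a,b,z) in dict(L=(404,202,.033),M=(310,153,.031),S=(505,250,.027),WS=(116,196,.018),WL=(569,434,.022)).items():
    print(k,np.round(RT.T@(ray("top",f(a,b),z)[:2]-C),4))
print(r.finish_job())
E
```

```text
L [ 0.0016 -0.0035]
M [0.0011 0.0727]
S [ 0.0064 -0.0828]
WS [-0.0916  0.1829]
WL [-0.087  -0.1841]
the job is handed in; nothing more can be done
None
```

All three plain ring cutters are in the tray, and I handed the job in at about 11.3 s of the 58 s allowed. `finish_job` reports no verdict.

I pushed each ring from behind with the two part-open fingertips, in the order small, large, medium. None was pinched or lifted, and the red look-alike was not touched.

Last top-view positions, in the tray's frame:

| Ring | x (m) | y (m) | Allowed x (m) |
|---|---|---|---|
| Large | 0.002 | -0.004 | -0.033 to 0.062 |
| Medium | 0.001 | 0.073 | -0.039 to 0.062 |
| Small | 0.006 | -0.083 | -0.045 to 0.062 |

- **Rings:** y is within ±0.116 m for all three. In the last top and side pictures they stand upright on the tray's floor, clear of the walls and of each other.
- **Weights:** both show in the same place in the pictures as at the start.
- **Gripper:** it was clear of everything at the end, about 0.17 m above the worktop. The wrist force readings during the pushes stayed at about 2 N.

The networks were unreliable here: they outlined only parts of the large and medium rings, took the large weight for the small ring, and also offered the red ring as a large cutter. I therefore took the ring, weight and tray positions from the picture with the camera calibration. No other checks failed or disagreed.

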